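Free the seized sample clamp

TASK

Three patina sample plates, green, brown and dark blue, are each held in their own small clamp by a red bar knob, and dried patina has seized the knobs. Break the knob of the green plate loose with a short firm anticlockwise twist and turn it on until its clamp finger points sideways, well clear of the green plate. Leave the other two clamps shut, and let go of the knob.

Things in the scene. Friction and masses are not known exactly. Their poses are not given: they have to be found in the camera images.
- green_knob_grip (a point): Centre of the red bar grip of the knob on the clamp that holds the GREEN plate, on the knob's vertical turning axis, 60 mm above the bench. The bar is 56 mm long, 18 thick and 32 tall (44 to 76 mm above the bench). x runs along the bar, the way its clamp finger points; y across the 18 mm; z up; turns with the knob. Below the bar: a 13 mm stem, then the finger, its top 31 mm above the bench.
- green_knob (a joint): Angle of that knob, rad: 0 = shut, finger over the plate, as it starts (no further clockwise), growing anticlockwise seen from above to a stop at 1.40; finger off the plate from 0.6. Seized: 0.4 to 0.6 N m breaks it loose, falling within the first 0.3 rad to a free drag of 0.05 N m (the knob may drop 2 mm); it stays where left. Needs a firm grip across the bar (50 N or more).
- brown_knob (a joint): Angle of the like knob on the clamp of the BROWN plate, rad: 0 = shut, as it starts; equally seized; leave it shut. Each clamp is an aluminium base 120 x 90 x 12 mm fixed to the bench, with a plate 60 x 45 x 8 mm flat on it between low fences and a sprung dark steel finger 14 mm wide, its tip 46 mm from the knob's axis; the plate begins 29 mm from that axis.
- blue_knob (a joint): Angle of the like knob on the clamp of the DARK BLUE plate, rad: 0 = shut, as it starts; equally seized; leave it shut. The three clamps stand in a row from left to right, in any order, each turned up to 35 degrees; their knobs are 140 mm or more apart.
Not all that is in view belongs to the job. Leave any pink look-alike of the part that bears green_knob_grip alone.

How it is judged:
By the outcome, as a careful person would: the job done as asked, in the order asked, and still so for the second after the job is handed in, with the robot touching nothing.
It also fails if it takes over 32 s, if anything falls off the work surface, if the arm or the gripper's body presses on something with over 40 N, if the wrist force passes 120 N, or if a joint passes its speed limit or range.

ROBOT

A 6-joint arm with a two-finger parallel gripper is mounted at the origin on a cart in front of the work surface, level with it; the furniture and walls round the work are solid. World frame = base frame: x ahead of the robot, y to its left, z up, the work surface at z = 0. Lengths are in m, angles in degrees, forces in N, time in s.
With the tool pointing down it reaches from about 0.4 to 0.825 m from the base axis. Payload 7 kg.
Tool frame: the origin (TCP) lies at the very end of the fingers, on their centre line; the grasp point (between the pads) lies 19 mm behind it (r.grasp_offset is the z of the grasp point in the tool frame, in m); z points along the fingers, y is the direction in which the jaws open and shut (so a half turn about z gives the same grasp; the last joint's range is limited). The gripper opens to 88 mm and grips with 3 to 60 N. Pads are 19 mm wide; open, the fingers measure 130 mm over their backs; the gripper's body (78 mm by 193 mm) begins 47 mm behind the grasp point.
Start: joints at [91.851, 20.546, 0.682, 0, -70.136, -16.507], TCP at [0.171, 0.653, 0.202] pointing down, gripper open.
Joint ranges: [-176.03, 176.03], [-82.01, 121.73], [-58.28, 71.71], [-173.87, 95.51], [-174.79, -0.11], [-173.66, 173.66]. Speed limits (degrees/s): [136.94, 136.94, 172.46, 180, 180, 180].

INTERFACE

Orientations are given as [roll, pitch, yaw] about the fixed x, y, z axes, in that order (R = Rz(yaw) Ry(pitch) Rx(roll)).
In Python, from plant import r, capture, calibration, order gives the robot as it stands.
- The arm moves only by the tool servo_tool, never from a script. Its arguments are lists of equal length, an entry for each row: "grip": the closure, from -1 (fully open) to 1 (shut), so that 0 is half open; "translation": the shift along the tool's x, y, z in m, a list of three; "turn": the turn about the tool's z in rad. A call has 1 to 10 rows; each row is the pose to reach, as a shift and turn from the pose commanded when the call began, along the tool's axes at that moment; what a row does not reach only later rows make up. A row lasts 1/12 s, in which the tool goes at most 41.7 mm and 7.16 degrees, less where a joint would pass 70% of its speed; a pose out of reach is approached as far as the arm can. A call with a gripper value outside its range is refused whole. The fingers move at their own pace and stop on an object; "newtons" is the grip in N (left out, the last holds). Time passes only in rows, so rows that repeat a pose let the fingers close. It gives the time, the measured TCP pose, the force and the opening at its end, in the units of the state.
- r.get_state(): the state, without advancing time (a new reading comes with each control period).
- capture(name): name is "scene" or "top"; returns (picture, depth): 480x640x3 uint8, blue, green, red; 480x640 float32, m along the optical axis (not along the pixel's ray), 0 where there is no reading.
- calibration(name): a dict with "fx", "fy", "cx", "cy" (pixels), "dist_coeffs" ([k1, k2, p1, p2, k3] as OpenCV has them; the pictures are not rectified), "view" (4x4, takes a point from world to camera coordinates). Camera axes: x right, y up, looking along -z (the intrinsics and any distortion apply to the point x, -y, -z); pixel columns grow to the right and rows downward; lengths in m; the calibration is good to about 2 mm. A picture is of the moment at which its call begins. calibration takes no time and is no camera call.
- order.close_job(): hands the job in, once; it reports no verdict.
The state is a dict: "time_s": time; "joints": joint angles; "qd": joint speeds; "joint_torque": joint torques, N m; "tcp_pos": TCP position; "eef_rot": TCP orientation; "contact_force": force on the tool from outside, world axes, zero at the start; "moment": the same for the moment, N m; "gripper_width": finger opening in m.
Only numpy, scipy, OpenCV 4.12 (cv2) and the standard library are available. Lean on these libraries where they do the work, as an engineer would, in place of code of your own. Each camera call takes 0.05 s, during which the arm holds its last target.

## Working session

There is one attempt and no reset: what is moved stays moved. The work goes in short steps, Python scripts to look and compute and a tool call to move; the robot and the scene stay as the last step left them, time stands still between calls to the robot, and variables do not carry over. Pictures are saved under pics/ and viewed, and the job is handed in when it is done.

Besides the shell and the picture viewer there is one more tool, called as a command line: name --pt "numbers of a row" for each row, then --argument value for the rest. servo_tool: Moves the arm, as the interface text tells. Its arguments: {"type":"object","properties":{"grip":{"type":"array","items":{"type":"number"}},"translation":{"type":"array","items":{"type":"array","items":{"type":"number"}}},"turn":{"type":"array","items":{"type":"number"}},"newtons":{"type":"number"}},"required":["grip","translation","turn"]}

```bash
mkdir -p pics; python3 - <<'E'
from plant import r,capture,calibration,order
import cv2,numpy as np
for n in("scene","top"):
    p,d=capture(n); cv2.imwrite(f"pics/{n}0.png",p); np.savez(f"{n}0.npz",p=p,d=d); print(n,calibration(n))
print(r.get_state(), r.grasp_offset)
E
```

```text
scene {'fx': 433.8888280180635, 'fy': 433.8888280180635, 'cx': 319.69122158671826, 'cy': 237.67508320617804, 'dist_coeffs': array([0.03599662, 0.        , 0.        , 0.        , 0.        ]), 'view': array([[-0.86394237, -0.50358928,  0.0011891 ,  0.39528861],
       [ 0.36471263, -0.62405812,  0.69103992, -0.21404418],
       [-0.34725822,  0.59745235,  0.72281562, -0.74913735],
       [ 0.        ,  0.        ,  0.        ,  1.        ]])}
top {'fx': 553.3423704265958, 'fy': 553.3423704265958, 'cx': 321.51279967227856, 'cy': 239.3469980357911, 'dist_coeffs': array([-0.15080104,  0.        ,  0.        ,  0.        ,  0.        ]), 'view': array([[ 1.72151655e-02, -9.99838516e-01, -5.15553922e-03,
         6.88194593e-04],
       [ 9.85639819e-01,  1.61039500e-02,  1.68091671e-01,
        -4.50438350e-01],
       [-1.67981502e-01, -7.97523068e-03,  9.85757886e-01,
        -1.06702740e+00],
       [ 0.00000000e+00,  0.00000000e+00,  0.00000000e+00,
         1.00000000e+00]])}
{'time_s': 0.1, 'joints': array([ 9.18504134e+01,  2.05870803e+01,  6.39651988e-01, -1.53613653e-02,
       -7.01357916e+01, -1.65068520e+01]), 'qd': array([-0.0227608 , -0.19664681,  0.10359374,  0.14855557,  0.02245359,
        0.01624438]), 'joint_torque': array([-2.09926337e-03, -5.84162378e+01,  2.93753189e+01,  7.01554433e+00,
        1.02132460e-02, -4.06523191e-05]), 'tcp_pos': array([0.17071557, 0.65257784, 0.20093148]), 'eef_rot': array([ 1.79916107e+02, -9.80080598e-03, -1.46616615e+01]), 'contact_force': array([-0.35225966, -1.15971703,  0.06315452]), 'moment': array([ 0.01104563, -0.00723231,  0.04214808]), 'gripper_width': 0.08801287001418226} -0.0188
```

View pics/scene0.png

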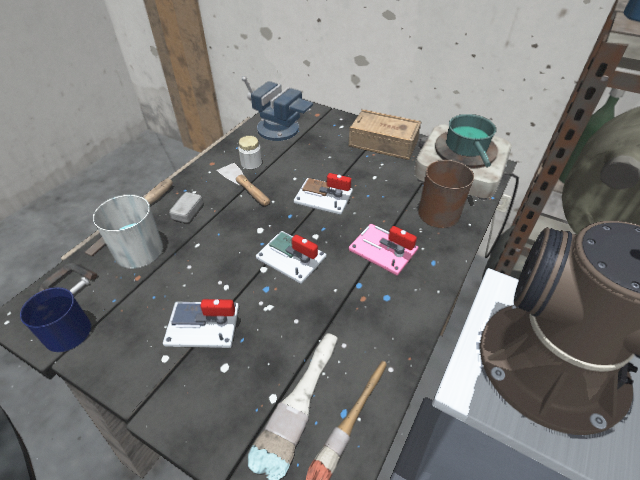

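View pics/top0.png

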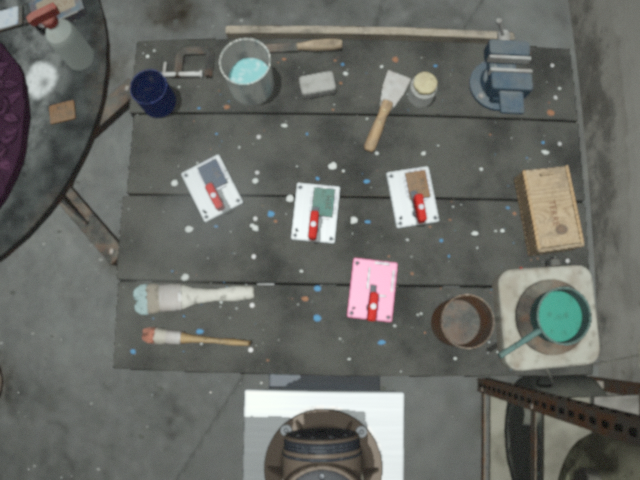

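The candidates for the green clamp's knob are the red bars in the top view. (314,224) is on a white base with a green plate, so it is the target. (213,196) belongs to dark blue, (420,208) to brown, and (373,305) is the pink look-alike with no plate. I'll confirm this in a crop and measure the target.

```bash
cat > h.py <<'E'
import cv2,numpy as np
from plant import calibration
def world(n,d,vs,us):
    c=calibration(n);K=np.array([[c['fx'],0,c['cx']],[0,c['fy'],c['cy']],[0,0,1]])
    q=cv2.undistortPoints(np.stack([us,vs],1).astype(float)[:,None],K,np.array(c['dist_coeffs']))[:,0]
    z=d[vs,us].astype(float)
    pc=np.c_[q[:,0]*z,-q[:,1]*z,-z,np.ones(len(z))]
    return (np.linalg.inv(c['view'])@pc.T).T[:,:3]
def red(p):
    b,g,rr=[p[...,i].astype(int) for i in range(3)]
    return ((rr>120)&(g<70)&(b<70)).astype(np.uint8)
E
python3 - <<'E'
from h import *
for n,box in(("top",(270,165,365,260)),("scene",(240,215,340,290))):
    f=np.load(f"{n}0.npz");p,d=f['p'],f['d']
    x0,y0,x1,y1=box
    cv2.imwrite(f"pics/crop_{n}.png",cv2.resize(p[y0:y1,x0:x1],None,fx=6,fy=6,interpolation=cv2.INTER_CUBIC))
    k,l,s,c=cv2.connectedComponentsWithStats(red(p))
    for i in range(1,k):
        if s[i,4]<60: continue
        v,u=np.nonzero((l==i)&(d>0)); w=world(n,d,v,u)
        t=w[(w[:,2]>.070)&(w[:,2]<.085)]
        if len(t)<8: continue
        (cx,cy),(a,b),an=cv2.minAreaRect((t[:,:2]*1000).astype(np.float32))
        m=t[:,:2].mean(0);U,S,V=np.linalg.svd(t[:,:2]-m)
        print(n,c[i].round(),s[i,4],"rect",round(cx,1),round(cy,1),round(a,1),round(b,1),round(an,1),"mean",(m*1000).round(1),"z",np.median(t[:,2]).round(4),"ang",np.degrees(np.arctan2(V[0,1],V[0,0])).round(1),len(t))
E
```

```text
top [419. 208.] 148 rect 511.2 -183.3 51.5 13.0 7.3 mean [ 511.  -183.1] z 0.0733 ang -170.6 115
top [313. 233.] 63 rect 457.8 24.7 21.7 11.6 0.9 mean [456.9  24.6] z 0.0736 ang 165.4 60
top [371. 315.] 69 rect 302.3 -89.2 13.4 22.5 88.3 mean [300.3 -88.8] z 0.0755 ang -173.3 64
scene [338. 182.] 288 rect 513.6 -180.8 53.0 20.4 16.6 mean [ 512.3 -180.8] z 0.0725 ang -165.6 96
scene [402. 238.] 374 rect 319.6 -88.6 18.9 54.3 85.4 mean [319.  -86.5] z 0.0746 ang 173.6 169
scene [304. 246.] 352 rect 476.6 27.5 18.1 53.4 85.3 mean [474.7  29.6] z 0.073 ang 175.6 148
scene [217. 308.] 442 rect 529.6 227.1 53.4 16.3 27.7 mean [528. 227.] z 0.0733 ang -150.8 194
```

```bash
python3 - <<'E'
import cv2,numpy as np
a=cv2.imread("pics/crop_top.png");b=cv2.imread("pics/crop_scene.png")
h=400
a=cv2.resize(a,(400,400));b=cv2.resize(b,(400,300));c=np.zeros((400,800,3),np.uint8);c[:,:400]=a;c[:300,400:]=b
cv2.imwrite("pics/crops1.png",c)
E
```

```text
(no output)
```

View pics/crops1.png

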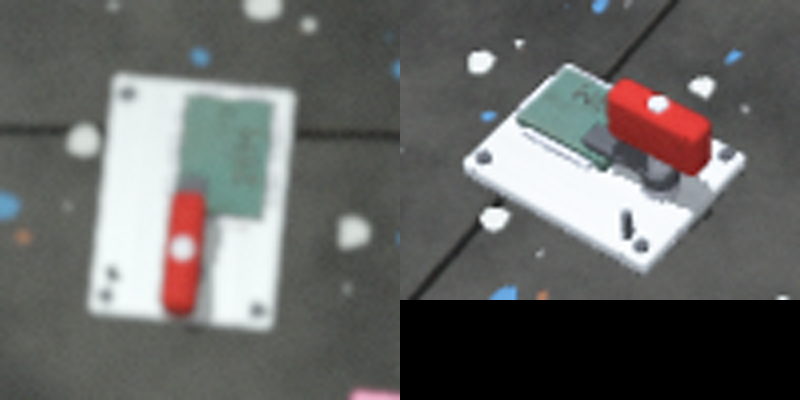

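The crop shows a red bar with a white axis dot, a dark finger reaching onto the green plate, and a white base, so this is the green clamp. Next I'll refine its pose with ray-plane measurements from both cameras.

```bash
cat >> h.py <<'E'
def rayplane(n,us,vs,z):
    c=calibration(n);K=np.array([[c['fx'],0,c['cx']],[0,c['fy'],c['cy']],[0,0,1]])
    q=cv2.undistortPoints(np.stack([us,vs],1).astype(float)[:,None],K,np.array(c['dist_coeffs']))[:,0]
    T=np.linalg.inv(c['view']);o=T[:3,3];dr=(T[:3,:3]@np.c_[q[:,0],-q[:,1],-np.ones(len(q))].T).T
    return o+dr*((z-o[2])/dr[:,2])[:,None]
E
python3 - <<'E'
from h import *
for n,box in(("top",(290,190,340,250)),("scene",(285,230,325,265))):
    f=np.load(f"{n}0.npz");p,d=f['p'],f['d'];x0,y0,x1,y1=box
    P=p.astype(int);m=((P[...,2]-P[...,1])>60).astype(np.uint8);M=np.zeros_like(m);M[y0:y1,x0:x1]=m[y0:y1,x0:x1]
    M=cv2.morphologyEx(M,cv2.MORPH_CLOSE,np.ones((7,7)))
    v,u=np.nonzero(M);w=rayplane(n,u,v,.076)
    # white dot: inside mask, low saturation
    s=(M>0)&((P[...,2]-P[...,1])<60)&(P[...,1]>110)
    dv,du=np.nonzero(s);print(n,"dot px",du.mean(),dv.mean(),len(du),rayplane(n,np.array([du.mean()]),np.array([dv.mean()]),.077))
    wd=world(n,d,v,u)
    (cx,cy),(a,b),an=cv2.minAreaRect((w[:,:2]*1000).astype(np.float32))
    mm=w[:,:2].mean(0);V=np.linalg.svd(w[:,:2]-mm)[2]
    print("plane rect",cx,cy,a,b,an,mm,np.degrees(np.arctan2(V[0,1],V[0,0])),"z pct",np.percentile(wd[:,2],[5,50,95]))
    t=wd[(wd[:,2]>.069)&(wd[:,2]<.085)]
    (cx,cy),(a,b),an=cv2.minAreaRect((t[:,:2]*1000).astype(np.float32)); print("depth rect",cx,cy,a,b,an,t[:,:2].mean(0),len(t))
    # white base
    g=((P.min(2)>150)).astype(np.uint8);k,l,st,cc=cv2.connectedComponentsWithStats(g)
    for i in range(1,k):
        if n=="top" and st[i,4]>800 and abs(cc[i][0]-314)<25 and abs(cc[i][1]-215)<30:
            vv,uu=np.nonzero(l==i);w=rayplane(n,uu,vv,.012);print("base",st[i],cv2.minAreaRect((w[:,:2]*1000).astype(np.float32)))
E
```

```text
top dot px 312.8 223.46666666666667 30 [[0.47464651 0.02533378 0.077     ]]
plane rect 472.9822692871094 24.513296127319336 15.765215873718262 54.20756912231445 86.3891372680664 [0.47318716 0.02451888] 175.34847548267285 z pct [0.06972905 0.07358613 0.07709375]
depth rect 474.0148620605469 24.610811233520508 15.822269439697266 54.667572021484375 86.50799560546875 [0.47348141 0.02468323] 212
base [ 291  182   49   61 1732] ((511.415283203125, 22.642024993896484), (91.42029571533203, 121.5777359008789), 85.11564636230469)
scene dot px 303.93333333333334 240.6 15 [[0.47583626 0.02945119 0.077     ]]
plane rect 469.3861389160156 40.52842712402344 34.228355407714844 65.4239730834961 86.08243560791016 [0.46818014 0.04059785] 163.8698037088592 z pct [0.04866338 0.0687684  0.07513652]
depth rect 476.3699951171875 27.983930587768555 18.476106643676758 53.952674865722656 84.35228729248047 [0.47474411 0.02982043] 190
```

Measured target: knob axis at about (0.475, 0.027), bar yaw about -4.5°. I'll travel at the present height first.

servo_tool --grip '[-1,-1,-1,-1,-1,-1,-1,-1,-1,-1]' --pt "0.013 0.015 0" --pt "0.036 0.042 0" --pt "0.062 0.072 0" --pt "0.088 0.102 0" --pt "0.114 0.132 0" --pt "0.14 0.162 0" --pt "0.166 0.192 0" --pt "0.192 0.222 0" --pt "0.215 0.25 0" --pt "0.226 0.264 0" --turn '[0,0,0,0,0,0,0,0,0,0]'

```text
time_s: 0.93
tcp_pos: [0.3232, 0.3368, 0.2017]
eef_rot: [180.0, 0.0, -14.7]
contact_force: [0.2, -0.6, -1.3]
gripper_width: 0.0876
```

servo_tool --grip '[-1,-1,-1,-1,-1,-1,-1,-1,-1,-1]' --pt "0.024 0.028 0" --pt "0.05 0.058 0" --pt "0.076 0.088 0" --pt "0.102 0.118 0" --pt "0.128 0.148 0" --pt "0.154 0.178 0" --pt "0.18 0.21 0" --pt "0.205 0.24 0" --pt "0.22 0.257 0" --pt "0.226 0.264 0" --turn '[-0.018,-0.036,-0.054,-0.072,-0.09,-0.108,-0.126,-0.144,-0.162,-0.177]'

```text
time_s: 1.77
tcp_pos: [0.4751, 0.025, 0.2014]
eef_rot: [180.0, 0.0, -4.6]
contact_force: [-0.3, 1.0, -0.6]
gripper_width: 0.0878
```

servo_tool --grip '[-1,-1]' --pt "0 0 0" --pt "0 0 0" --turn '[0,0]'

```text
time_s: 1.93
tcp_pos: [0.4743, 0.0272, 0.2013]
eef_rot: [180.0, 0.0, -4.6]
contact_force: [-0.2, -0.4, -0.2]
gripper_width: 0.088
```

```bash
python3 - <<'E'
from plant import r,capture
import cv2,numpy as np
s=r.get_state()
for k in("time_s","joints","tcp_pos","eef_rot","contact_force"):print(k,np.round(s[k],4))
for n in("scene","top"):
    p,d=capture(n); cv2.imwrite(f"pics/{n}1.png",p)
E
```

```text
time_s 1.9333
joints [ 2.70902e+01  1.41660e+00 -2.35914e+01 -1.34000e-02 -6.50429e+01
  5.82698e+01]
tcp_pos [0.4743 0.0272 0.2013]
eef_rot [ 1.799835e+02  4.970000e-02 -4.645700e+00]
contact_force [-0.1547 -0.3586 -0.1562]
```

View pics/scene1.png

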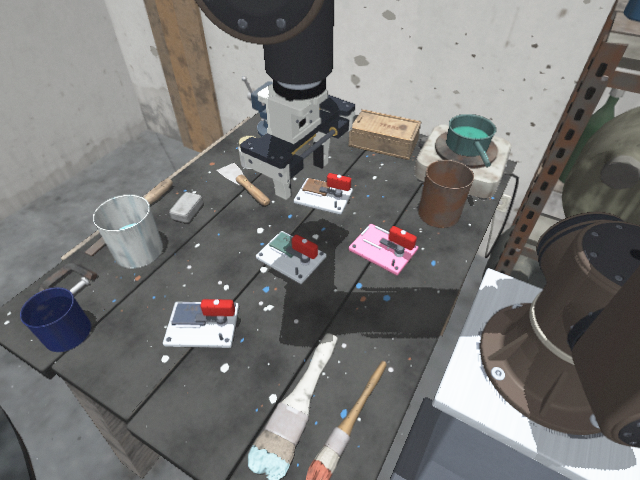

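The gripper hovers over the green clamp with its fingers to either side. It is visible at (300,170) in the scene view because it sits high. Descending now.

servo_tool --grip '[-1,-1,-1,-1,-1,-1,-1,-1]' --pt "0 0 0.02" --pt "0 0 0.05" --pt "0 0 0.08" --pt "0 0 0.11" --pt "0 0 0.135" --pt "0 0 0.15" --pt "0 0 0.159" --pt "0 0 0.159" --turn '[0,0,0,0,0,0,0,0]'

```text
time_s: 2.7
tcp_pos: [0.4732, 0.0282, 0.0413]
eef_rot: [179.9, 0.2, -4.4]
contact_force: [-0.3, -0.1, 0.2]
gripper_width: 0.0879
```

```bash
python3 - <<'E'
from plant import r,capture
import cv2,numpy as np
s=r.get_state()
for k in("time_s","joints","tcp_pos","eef_rot","contact_force"):print(k,np.round(s[k],4))
p,d=capture("scene");a=cv2.resize(p[150:300,200:400],None,fx=4,fy=4,interpolation=cv2.INTER_CUBIC); cv2.imwrite("pics/scene2.png",a)
E
```

```text
time_s 2.7
joints [ 2.72626e+01  1.18449e+01 -3.59582e+01 -1.78000e-02 -4.23742e+01
  5.83025e+01]
tcp_pos [0.4732 0.0282 0.0413]
eef_rot [ 1.799171e+02  1.571000e-01 -4.448200e+00]
contact_force [-0.3443 -0.1228  0.2231]
```

View pics/scene2.png

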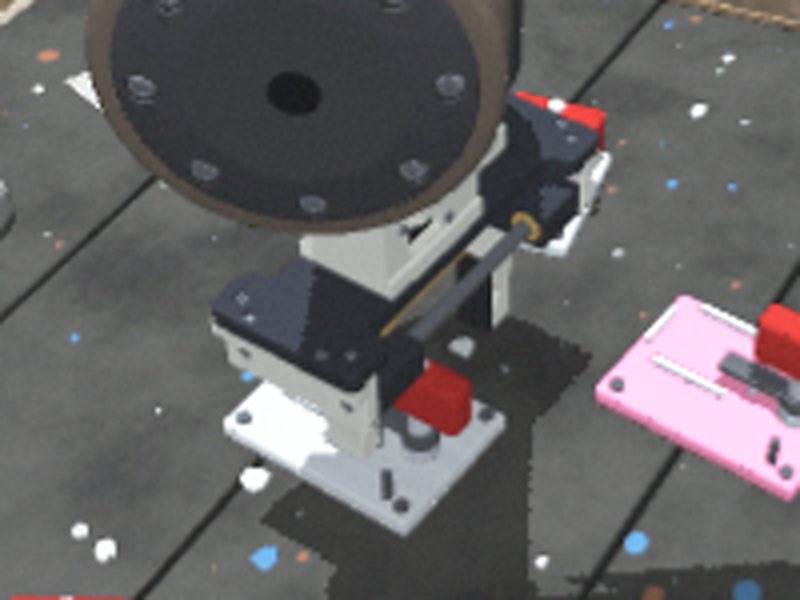

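The fingers straddle the bar, clear of the base and plate. I'll close lightly first to feel the centring.

servo_tool --grip '[0,0.4,0.6,0.65,0.65,0.65,0.65,0.65]' --pt "0 0 0" --pt "0 0 0" --pt "0 0 0" --pt "0 0 0" --pt "0 0 0" --pt "0 0 0" --pt "0 0 0" --pt "0 0 0" --turn '[0,0,0,0,0,0,0,0]' --newtons 8

```text
time_s: 3.42
tcp_pos: [0.4745, 0.0278, 0.0428]
eef_rot: [-180.0, -0.0, -4.5]
contact_force: [-0.5, -0.8, -0.7]
gripper_width: 0.0397
```

servo_tool --grip '[1,1,1,1]' --pt "0 0 0" --pt "0 0 0" --pt "0 0 0" --pt "0 0 0" --turn '[0,0,0,0]'

```text
time_s: 3.75
tcp_pos: [0.4744, 0.0274, 0.0428]
eef_rot: [180.0, 0.0, -4.5]
contact_force: [0.7, -3.3, 0.8]
gripper_width: 0.0181
```

```bash
python3 - <<'E'
from plant import r
import numpy as np
s=r.get_state()
for k in("time_s","joints","tcp_pos","eef_rot","contact_force","moment","gripper_width"):print(k,np.round(s[k],4))
E
```

```text
time_s 3.75
joints [ 2.71362e+01  1.17213e+01 -3.58774e+01  4.47000e-02 -4.24451e+01
  5.83292e+01]
tcp_pos [0.4744 0.0274 0.0428]
eef_rot [ 1.799513e+02  2.140000e-02 -4.501600e+00]
contact_force [ 0.6594 -3.2685  0.754 ]
moment [-1.2723 -0.2801  0.0159]
gripper_width 0.0181
```

Gripped at 18.1 mm, with a -3.3 N side force, so the axis lies slightly toward -y. I'll shift to relieve it.

servo_tool --grip '[1,1,1,1]' --pt "0 0.001 0" --pt "0 0.001 0" --pt "0 0.001 0" --pt "0 0.001 0" --turn '[0,0,0,0]'

```text
time_s: 4.08
tcp_pos: [0.4744, 0.027, 0.0428]
eef_rot: [-180.0, -0.0, -4.5]
contact_force: [-0.9, 0.0, 0.2]
gripper_width: 0.0179
```

```bash
python3 - <<'E'
from plant import r
import numpy as np
s=r.get_state()
for k in("time_s","tcp_pos","eef_rot","contact_force","moment","gripper_width"):print(k,np.round(s[k],4))
E
```

```text
time_s 4.0833
tcp_pos [0.4744 0.027  0.0428]
eef_rot [-1.799859e+02 -4.500000e-03 -4.517600e+00]
contact_force [-0.9213  0.0182  0.1782]
moment [ 0.4041  0.3082 -0.0261]
gripper_width 0.0179
```

Centred, with the side force near zero. Now the full 60 N grip, then the breakaway twist. Anticlockwise is negative tool turn, as the earlier yaw move showed.

servo_tool --grip '[1,1,1,1,1,1,1,1,1]' --pt "0 0 0" --pt "0 0 0" --pt "0 0 0" --pt "0 0 0" --pt "0 0 0" --pt "0 0 0" --pt "0 0 0" --pt "0 0 0" --pt "0 0 0" --turn '[0,0,0,0,-0.08,-0.16,-0.24,-0.3,-0.3]' --newtons 60

```text
time_s: 4.83
tcp_pos: [0.4751, 0.0269, 0.0428]
eef_rot: [180.0, -0.1, 12.8]
contact_force: [3.5, -0.0, -3.5]
gripper_width: 0.0172
```

```bash
python3 - <<'E'
from plant import r,capture
import cv2,numpy as np
s=r.get_state()
for k in("time_s","joints","tcp_pos","eef_rot","contact_force","moment","gripper_width"):print(k,np.round(s[k],4))
p,d=capture("scene");a=cv2.resize(p[150:300,200:400],None,fx=4,fy=4,interpolation=cv2.INTER_CUBIC); cv2.imwrite("pics/scene3.png",a)
E
```

```text
time_s 4.8333
joints [ 2.70301e+01  1.17325e+01 -3.58611e+01  3.47000e-02 -4.23503e+01
  7.57857e+01]
tcp_pos [0.4751 0.0269 0.0428]
eef_rot [ 1.799911e+02 -6.020000e-02  1.284150e+01]
contact_force [ 3.4555 -0.0183 -3.465 ]
moment [-0.2704 -1.1436  0.0583]
gripper_width 0.0172
```

View pics/scene3.png

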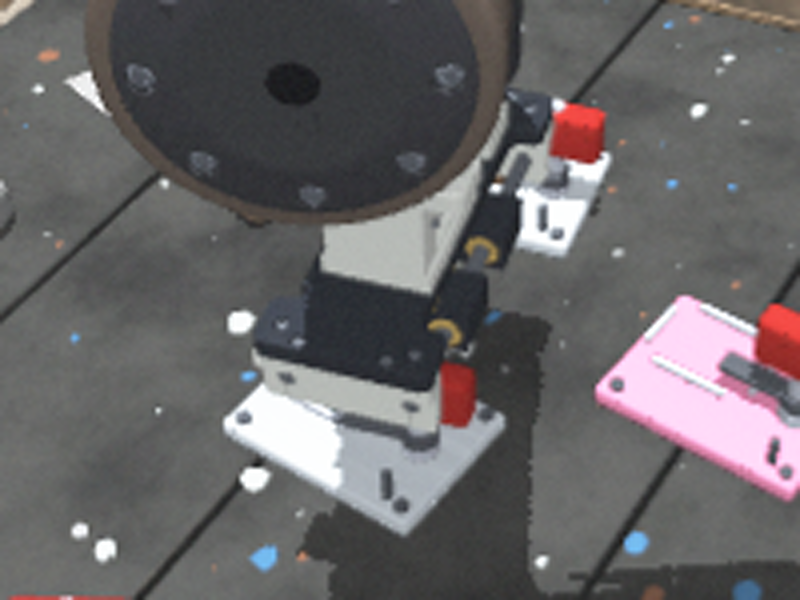

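The bar turned with the gripper: its end face is visible at (460,390) in the crop, and the residual moment is 0.06 N m. The knob is loose and has pulled down slightly. Turning on.

servo_tool --grip '[1,1,1,1,1,1,1,1,1,1]' --pt "0 0 0.001" --pt "0 0 0.001" --pt "0 0 0.001" --pt "0 0 0.001" --pt "0 0 0.001" --pt "0 0 0.001" --pt "0 0 0.001" --pt "0 0 0.001" --pt "0 0 0.001" --pt "0 0 0.001" --turn '[-0.08,-0.18,-0.28,-0.38,-0.48,-0.58,-0.68,-0.78,-0.85,-0.9]'

```text
time_s: 5.72
tcp_pos: [0.4754, 0.0268, 0.0426]
eef_rot: [179.9, -0.0, 64.4]
contact_force: [1.4, -2.0, 6.4]
gripper_width: 0.0168
```

```bash
python3 - <<'E'
from plant import r
import numpy as np
s=r.get_state()
for k in("time_s","joints","tcp_pos","eef_rot","contact_force","moment","gripper_width"):print(k,np.round(s[k],4))
E
```

```text
time_s 5.7167
joints [ 2.702840e+01  1.174490e+01 -3.588460e+01  7.540000e-02 -4.228780e+01
  1.272669e+02]
tcp_pos [0.4754 0.0268 0.0426]
eef_rot [ 1.799095e+02 -3.510000e-02  6.435110e+01]
contact_force [ 1.4034 -1.9682  6.4431]
moment [-0.8626 -0.4632 -0.0455]
gripper_width 0.0168
```

servo_tool --grip '[1,1,1,1]' --pt "0 0 0" --pt "0 0 0" --pt "0 0 0" --pt "0 0 0" --turn '[-0.06,-0.12,-0.14,-0.14]'

```text
time_s: 6.05
tcp_pos: [0.4754, 0.0268, 0.0426]
eef_rot: [179.9, -0.0, 72.2]
contact_force: [1.9, -1.9, 6.0]
gripper_width: 0.0171
```

```bash
python3 - <<'E'
from plant import r,capture
import cv2,numpy as np
s=r.get_state()
for k in("time_s","joints","tcp_pos","eef_rot","contact_force","moment","gripper_width"):print(k,np.round(s[k],4))
p,d=capture("scene");a=cv2.resize(p[150:300,200:400],None,fx=4,fy=4,interpolation=cv2.INTER_CUBIC); cv2.imwrite("pics/scene4.png",a)
E
```

```text
time_s 6.05
joints [ 2.702770e+01  1.174600e+01 -3.588510e+01  7.980000e-02 -4.228790e+01
  1.351545e+02]
tcp_pos [0.4754 0.0268 0.0426]
eef_rot [ 1.799047e+02 -1.890000e-02  7.224120e+01]
contact_force [ 1.8904 -1.9449  5.987 ]
moment [-0.938  -0.5836 -0.0354]
gripper_width 0.0171
```

View pics/scene4.png

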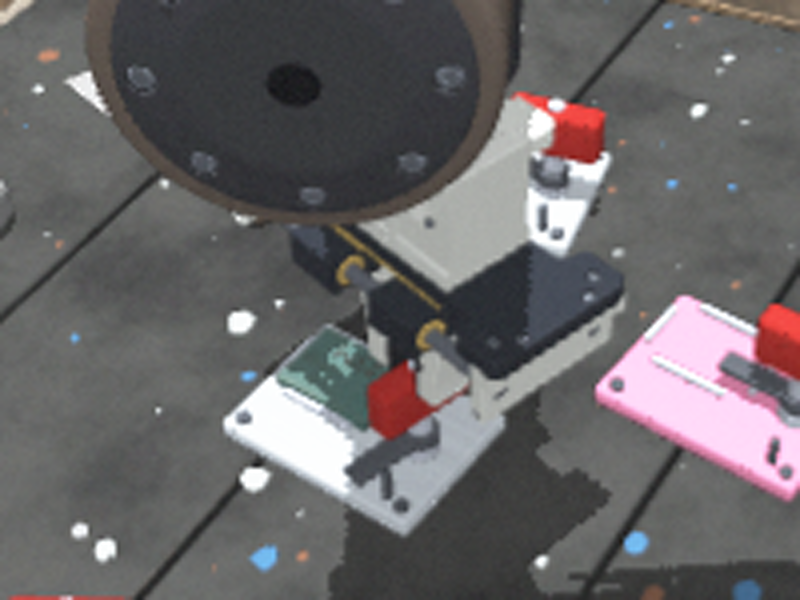

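The finger now points sideways, around (395,455) in the crop, next to the stop pin and off the plate, at about 1.34 rad. Opening and rising straight up.

servo_tool --grip '[0.5,0,-0.5,-0.8,-1,-1,-1,-1]' --pt "0 0 0" --pt "0 0 0" --pt "0 0 0" --pt "0 0 0" --pt "0 0 0" --pt "0 0 0" --pt "0 0 0" --pt "0 0 0" --turn '[0,0,0,0,0,0,0,0]'

```text
time_s: 6.77
tcp_pos: [0.4743, 0.0268, 0.0417]
eef_rot: [-180.0, 0.0, 72.3]
contact_force: [0.5, -0.2, -0.6]
gripper_width: 0.063
```

servo_tool --grip '[-1,-1,-1,-1,-1,-1,-1,-1,-1,-1]' --pt "0 0 -0.01" --pt "0 0 -0.03" --pt "0 0 -0.06" --pt "0 0 -0.09" --pt "0 0 -0.12" --pt "0 0 -0.15" --pt "0 0 -0.18" --pt "0 0 -0.2" --pt "0 0 -0.2" --pt "0 0 -0.2" --turn '[0,0,0,0,0,0,0,0,0,0]'

```text
time_s: 7.6
tcp_pos: [0.4749, 0.0271, 0.2428]
eef_rot: [179.9, -0.1, 72.3]
contact_force: [0.0, -0.1, -1.1]
gripper_width: 0.0877
```

```bash
python3 - <<'E'
from plant import r,capture
from h import *
s=r.get_state()
for k in("time_s","qd","tcp_pos","contact_force","gripper_width"):print(k,np.round(s[k],4))
p,d=capture("scene");cv2.imwrite("pics/scene5.png",cv2.resize(p[140:360,150:430],None,fx=2.7,fy=2.7,interpolation=cv2.INTER_CUBIC))
k,l,st,c=cv2.connectedComponentsWithStats(red(p))
for i in range(1,k):
    if st[i,4]<60: continue
    v,u=np.nonzero((l==i)&(d>0)); w=world("scene",d,v,u); t=w[(w[:,2]>.066)&(w[:,2]<.085)]
    if len(t)>8: print(c[i].round(),cv2.minAreaRect((t[:,:2]*1000).astype(np.float32)),np.median(t[:,2]))
E
```

```text
time_s 7.6
qd [ 6.1200e-02  1.4247e+00 -2.5533e+00 -7.0940e-01  6.4370e-01 -8.0000e-04]
tcp_pos [0.4749 0.0271 0.2428]
contact_force [ 0.0166 -0.0545 -1.1148]
gripper_width 0.0877
[339. 183.] ((513.6906127929688, -180.88223266601562), (53.3491096496582, 19.041688919067383), 15.075474739074707) 0.07049053866339117
[402. 238.] ((319.7001037597656, -87.7775650024414), (18.80655860900879, 54.027305603027344), 82.07485961914062) 0.07313627635463904
[304. 247.] ((475.15875244140625, 28.88723373413086), (54.77889633178711, 14.832501411437988), 72.77655792236328) 0.07238629984744704
[219. 309.] ((528.7235717773438, 229.03204345703125), (52.97512435913086, 15.77576732635498), 35.2524299621582) 0.07135826034843484
```

View pics/scene5.png

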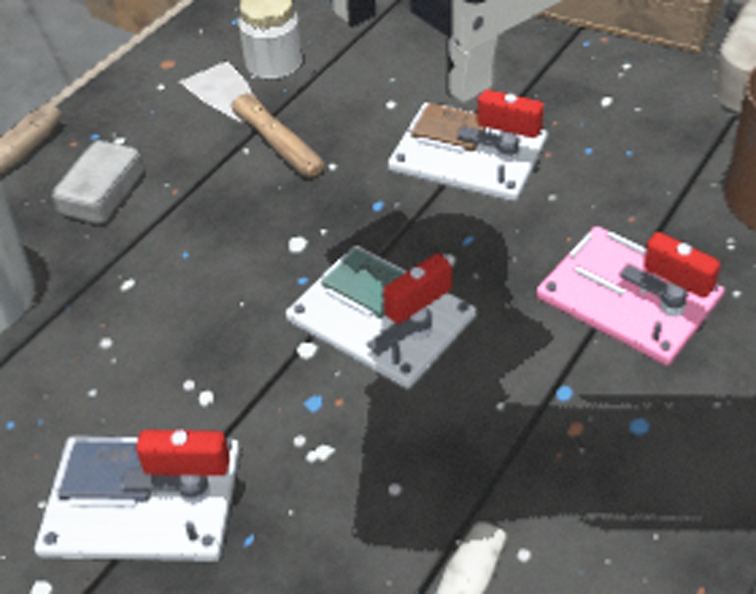

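Green bar is at 72.8°, up from about -4.5° (1.34–1.35 rad), with its finger off the plate and the tool clear. The blue and brown fingers are still over their plates. I'll let the arm settle and hand in.

servo_tool --grip '[-1,-1,-1,-1]' --pt "0 0 0" --pt "0 0 0" --pt "0 0 0" --pt "0 0 0" --turn '[0,0,0,0]'

```text
time_s: 7.98
tcp_pos: [0.4742, 0.0267, 0.2411]
eef_rot: [-179.9, 0.1, 72.3]
contact_force: [0.0, -0.7, 0.0]
gripper_width: 0.0875
```

```bash
python3 -c "
from plant import r,order
print(r.get_state()['qd'].round(2)); print(order.close_job())"
```

```text
[ 0.14 -0.17  0.21  0.09 -0.06 -0.01]
the job is handed in; nothing more can be done
None
```

The green plate's knob is broken loose and turned about 1.34 rad anticlockwise, just short of its stop. Its clamp finger now points sideways, well clear of the green plate. I gripped the bar at 60 N, let go, rose about 0.2 m clear, and handed the job in at about 8 s.

**Last checks:**
- **Green knob:** the last picture shows the bar at about 73°, against about -4.5° at the start, and the finger off the plate.
- **Other clamps:** the brown and dark blue fingers still lie over their plates, and the pink look-alike is untouched.
- **Forces:** every wrist force I read stayed under 10 N. I only read it at the end of each move, so a brief peak during the breakaway would not show.

**Disagreements:**
- **Knob position:** the two cameras differed by about 4 mm on the green knob's position in y. I took the midpoint and corrected it by feel, with a light grip first.
- **Dark blue bar angle:** the rough rectangle fit read 28° in the first picture and 35° in the last. The arm never went near that clamp and it looks the same in both, so I took this as fitting noise.

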